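# Punch the valve block through its guide bush

### The job

Take the automatic centre punch out of its orange stand, put its nose into the yellow-ringed guide bush and press it straight down on the valve block until its spring trips with a snap. Stop pressing as soon as it trips, so that the punch is not rammed against its inner stop or the jig, then lift it out and set it gently back upright in the orange stand, its flange down on the stand. Leave the blue-ringed jig and the loose parts alone.

Things in the scene. Friction and masses are not known exactly. Their poses are not given: they have to be found in the camera images.
- punch: Automatic centre punch, upright steel tool, about 120 mm long and 0.2 kg. Origin on its axis at the underside of its flange, z up along the tool. Flange 30 mm across, z 0 to 6 mm; round barrel 22 mm across, z 6.5 to 68 mm, tapering to 16 mm at z 75 mm. The sprung nose, 9 mm across, hangs to z -45 mm. At the start it stands in the orange stand, flange on it, nose in the hole.
- punch_grip (a point): Middle of the punch's barrel (22 mm across, dark grip bands, a red band higher up), on the axis 42 mm above the punch's origin: a place to grip it.
- punch_point (a point): Point of the nose, 45 mm below the punch's origin when free; its last 8 mm taper to 3 mm. Pressed, the nose goes up into the barrel, the force growing from 2 N to about 12 N at 5 mm of travel, where the spring trips: the hammer jumps and the force drops by a third or more. Pressed on, the force climbs again to a hard stop at 10.5 mm. It resets when lifted.
- punch_cap (a point): Top of the small red cap (9 mm across) in the punch's upper end, on its axis, 76.5 mm above the punch's origin. It is the hammer's end: it creeps up 2 mm under load and jumps to 7 mm up when the punch trips, stays there while pressed, and drops back when the punch is lifted.
- stand: Orange tool stand, fixed block 70 x 70 mm, 50 mm high, on a thin dark foot 86 mm square. Origin under its centre.
- stand_hole (a point): Centre of the stand's hole mouth at its top face (50 mm above the table); upright hole 14 mm across, right through, mouth chamfered 2 mm.
- jig: Fixed marking jig with the YELLOW ring: dark base 100 x 75 x 12 mm, a white valve block on it, aluminium guide plate 70 x 60 mm whose top is 48 mm above the table. Origin under its centre.
- jig_bush (a point): Centre of the mouth of the yellow-ringed guide bush in the top face of the guide plate, 48 mm above the table (four screw heads near the corners stand 3 mm higher). Upright hole 12 mm across, mouth chamfered 2 mm. The block's rough-cast boss lies in it, its flat face 3 to 23 mm below the mouth: it differs from casting to casting and is not measured.
- other_jig: A second fixed jig of the same shape with a BLUE ring round its bush: not to be punched. Origin under its centre.
- fitting: Loose brass fitting, 28 mm across, 34 mm high. Bystander.
- knob: Loose black knob, 40 mm across, 22 mm high. Bystander.
- collar: Loose steel collar ring, 40 mm across, 16 mm high. Bystander.
- port_cap: Loose white port cap, 48 mm across, 30 mm high. Bystander.
- screwdriver: Loose screwdriver with red handle, lying on the right. Bystander.
- cover_plate: Loose white cover plate, 110 x 80 x 12 mm, lying on the left. Bystander.
Mind the look-alikes: they are no part of the job. What is meant by the stand is not green or pink, and is the larger of those in its own colour.

How it is judged:
On the way, in this order (a step that is already met when the one before it is completed fails the run):
1. the punch is lifted clear out of its stand (distance between punch_point and stand_hole above 0.05 m and height (world z) of punch_point above 0.055 m), for 0.1 s.
2. the punch, upright with its nose in the yellow-ringed bush, is pressed on the block until its spring trips (its red cap jumps up) (z of punch_cap in the frame of punch above 0.0815 m and horizontal distance between punch_point and jig_bush below 0.004 m and z of punch_point in the frame of jig_bush below -0.002 m and angle between punch's own z axis and vertical below 0.14 rad), for 0.04 s.
At the end, for the whole second after the job is handed in: The punch stands at rest and released in the hole of the orange stand: its axis within 6 mm of the hole's centre, its flange within 3 mm of the stand's top, upright within 6 degrees, its nose sprung out and its red cap down again (each within 2 mm) (horizontal distance between punch and stand_hole below 0.006 m and z of punch in the frame of stand_hole below 0.003 m and angle between punch's own z axis and vertical below 0.1 rad and z of punch_point in the frame of punch below -0.043 m and z of punch_cap in the frame of punch below 0.0785 m and linear speed of punch below 0.02 m/s); the robot touches nothing.
It fails at once if the punch is pressed on the yellow-ringed jig or its block with more than 17 N (contact force between punch and jig above 17 N).
It fails at once if the punch is pressed on the blue-ringed jig (contact force between punch and other_jig above 3 N).
It fails at once if the punch is dropped or rammed into its stand (more than 60 N) (contact force between punch and stand above 60 N).
It fails at once if a loose part is pushed away by more than 20 mm (distance of any of fitting, knob, collar, port_cap, screwdriver, cover_plate from where it was at the start of the episode above 0.02 m).
It also fails if it takes over 61 s, if anything falls off the work surface, if the arm or the gripper's body presses on something with over 40 N, if the wrist force passes 120 N, or if a joint passes its speed limit or range.

### The arm

A 7-joint arm with a two-finger parallel gripper is mounted at the origin on the work surface. World frame = base frame: x ahead of the robot, y to its left, z up, the work surface at z = 0. Lengths are in m, angles in rad, forces in N, time in s.
With the tool pointing down it reaches from about 0.4 to 0.85 m from the base axis. Payload 10.4 kg.
Tool frame: the origin (TCP) lies between the finger pads; the fingertips stand 17 mm ahead of it and the grasp point (between the pads) lies 2 mm behind it; z points along the fingers, y is the line along which they close (so a half turn about z gives the same grasp; the last joint's range is limited). The gripper opens to 87 mm and grips with 3 to 60 N. Pads are 19 mm wide; open, the fingers measure 117 mm over their backs; the gripper's body (75 mm by 190 mm) begins 51 mm behind the grasp point.
Start: joints at [1.183, 0.332, -0.065, 1.46, 0.022, 1.35, -0.088], TCP at [0.223, -0.584, 0.24] pointing down, gripper open.
Joint ranges: [-2.6, 2.6], [-0.5, 2.12], [-1.47, 1.34], [0.16, 2.42], [-1.27, 4.41], [0.06, 2.06], [-2.6, 2.6]. Speed limits (rad/s): [2.22, 2.22, 2.79, 2.79, 3.14, 3.14, 3.14].

### API

Orientations are given as a unit quaternion [x, y, z, w].
In Python, from cell import sensors, optics, bot, nets gives the robot as it stands.
- The arm moves only by the tool carry_out, never from a script. Its argument "rows" is a list of rows, each a list of 5 numbers: the shift along the tool's x, y, z in m, then the turn about the tool's z in degrees, then the finger opening in m, from 0 to 0.087. In form: [[dx, dy, dz, yaw, fingers], ...]. A call has 1 to 5 rows; each row shifts and turns the commanded pose from where the row before left it, along the tool's axes as they then stand; what a row does not reach is not made up. A row lasts 1/8 s, in which the tool goes at most 62.5 mm and 10.7 degrees, less where a joint would pass 70% of its speed; a pose out of reach is approached as far as the arm can. A call is refused whole if a number of a shift passes 0.0625 or a number of a turn 10.7, either way. A call with a gripper value outside its range is refused whole. The fingers move at their own pace and stop on an object; the grip force is fixed at half the most. Time passes only in rows, so rows that do not move let the fingers close. It gives the time, the measured TCP pose, the force, the opening and the grip force at its end, in the units of the state.
- sensors.read_state(): the state, without advancing time (a new reading comes with each control period).
- optics.read_camera(name): name is "side" or "top"; returns (picture, depth): 400x640x3 uint8, red, green, blue; 400x640 float32, m along the optical axis (not along the pixel's ray), 0 where there is no reading.
- optics.calibration(name): a dict with "fov_y" (degrees; the focal length in pixels is half the picture's height over the tangent of half this angle, whatever the lens; pixels are square), "cx", "cy" (the principal point, pixels), "k1" (the pictures are not rectified: a ray, as slopes to the right and down, at radius r is drawn at 1 + k1 r^2 times it, then the intrinsics apply), "R" (3x3) and "t" (3): a world point X has camera coordinates R X + t. Camera axes: x right, y down, z forward; pixel columns grow to the right and rows downward; lengths in m; the calibration is good to about 2 mm. A picture is of the moment at which its call begins. calibration takes no time and is no camera call.
- bot.sign_off(): hands the job in; it is judged then, once.
Trained networks look in the newest picture that a camera, given by its name, has taken for a name from the list of things; names that differ only in an ending like _2 or _b are one class to them, and where a whole thing is asked for, a point or a joint stands for the part that bears it (a point fixed in the world has none). Each returns a list of dicts, best first, with "conf" (0 to 1); they miss things now and then, are a little off and sometimes report something else, mostly with a low value. They report only what shows in the picture. A call takes as long as a camera call. They do not tell look-alikes from the thing itself.
- nets.look_for(camera, name): "rect" ([left, top, width, height] in pixels, round what is visible of it).
The state is a dict: "time": time; "joints": joint angles; "qvel": joint speeds; "effort": joint torques, N m; "position": TCP position; "tcp_rot": TCP orientation; "contact_force": force on the tool from outside, world axes, zero at the start; "moment": the same for the moment, N m; "finger_gap": opening from 0.0 (shut) to 1.0 (fully open); "grasp_force": force on a finger pad.
Only numpy, scipy, OpenCV 4.12 (cv2) and the standard library are available. Lean on these libraries where they do the work, as an engineer would, in place of code of your own. Each camera call takes 0.05 s, during which the arm holds its last target. There are 200 camera calls.

## Working session

There is one attempt and no reset: what is moved stays moved. The work goes in short steps, Python scripts to look and compute and a tool call to move; the robot and the scene stay as the last step left them, time stands still between calls to the robot, and variables do not carry over. Pictures are saved under pics/ and viewed, at most 10 in all, crops included, and the job is handed in when it is done.

Besides the shell and the picture viewer there is one more tool, called after ">>>" in YAML: its name, and indented under it one key for each argument. carry_out: Moves the arm, as the interface text tells. Its arguments: {"type":"object","properties":{"rows":{"type":"array","items":{"type":"array","items":{"type":"number"}}}},"required":["rows"]}

```bash
mkdir -p pics
cat > h.py <<'E'
import numpy as np, cv2
from cell import sensors, optics, bot, nets
def cam(n):
    c=optics.calibration(n); f=200/np.tan(np.radians(c['fov_y'])/2)
    return c,np.array([[f,0,c['cx']],[0,f,c['cy']],[0,0,1.]]),np.array(c['R']),np.array(c['t'])
def undist(n,u,v):
    c,K,R,t=cam(n); d=np.array([(u-K[0,2])/K[0,0],(v-K[1,2])/K[0,0]]); s=d.copy()
    for _ in range(20): s=d/(1+c['k1']*(s@s))
    return np.array([s[0],s[1],1.])
def ray(n,u,v):
    c,K,R,t=cam(n); return -R.T@t, R.T@undist(n,u,v)
def at_z(n,u,v,z):
    o,d=ray(n,u,v); return o+d*(z-o[2])/d[2]
def at_depth(n,u,v,D):
    o,d=ray(n,u,v); return o+d*D
def proj(n,X):
    c,K,R,t=cam(n); x=R@np.array(X)+t; s=x[:2]/x[2]; s=s*(1+c['k1']*(s@s)); return K[0,0]*s+K[:2,2]
def tri(n1,p1,n2,p2):
    o1,d1=ray(n1,*p1); o2,d2=ray(n2,*p2); A=np.c_[d1,-d2]; s=np.linalg.lstsq(A,o2-o1,rcond=None)[0]
    a,b=o1+d1*s[0],o2+d2*s[1]; return (a+b)/2,np.linalg.norm(a-b)
E
python3 - <<'E'
from h import *
np.set_printoptions(precision=4,suppress=True)
print(sensors.read_state())
for n in('top','side'):
    im,D=optics.read_camera(n); cv2.imwrite(f'pics/{n}0.png',im[:,:,::-1]); np.save(f'{n}0.npy',D)
    c=optics.calibration(n); print(n,c['fov_y'],c['k1'],-np.array(c['R']).T@c['t'],np.array(c['R']))
    for th in ('punch','punch_cap','stand','stand_hole','jig','jig_bush','other_jig'):
        for r in nets.look_for(n,th)[:4]:
            x,y,w,h=r['rect']; u,v=x+w/2,y+h/2
            d=D[min(int(v),399),min(int(u),639)]; print(n,th,np.round(r['rect'],1),round(r['conf'],2),at_depth(n,u,v,d))
E
```

```text
{'time': 0.0, 'joints': array([ 1.1834,  0.3329, -0.0647,  1.461 ,  0.0216,  1.3499, -0.0885]), 'qvel': array([ 0.0019,  0.0004,  0.0002,  0.001 ,  0.    ,  0.    , -0.0024]), 'effort': array([ -0.0006, -62.3268,   0.0239, -38.9892,  -0.0615,   0.0398,
         0.0001]), 'position': array([ 0.2228, -0.5835,  0.2387]), 'tcp_rot': array([ 0.9834,  0.1814, -0.0002, -0.0007]), 'contact_force': array([-0.9012, -0.5853,  0.2026]), 'moment': array([ 0.0027, -0.0058,  0.0175]), 'grasp_force': 0.0, 'finger_gap': 1.0008176333255632}
top 50.215163243012725 -0.10950944313137427 [ 0.4712 -0.0105  1.3137] [[ 0.0027 -0.9997 -0.0229]
 [-0.9984 -0.0014 -0.0568]
 [ 0.0567  0.023  -0.9981]]
top punch [349.2 137.   15.2  13.6] 0.56 [ 0.7206 -0.0953  0.0301]
top punch [299.9 182.7  25.6  41.1] 0.3 [0.5392 0.0379 0.034 ]
top stand [393.7 194.3  30.3  32.9] 0.94 [ 0.5161 -0.2456  0.0613]
top stand [402.1 243.5  25.   30. ] 0.75 [ 0.3752 -0.2648  0.046 ]
top stand [392.8 164.1  25.9  20. ] 0.65 [ 0.6276 -0.2423  0.0349]
top stand [353.3 187.4  27.5  25.1] 0.56 [ 0.5493 -0.1251  0.0349]
top stand_hole [389.3
[... 940 characters left out ...]
2156  0.0382]
side stand [337.5 180.1  16.6  15.7] 0.76 [ 0.622  -0.2253  0.0193]
side stand [393.  197.9  36.9  30.8] 0.7 [ 0.3585 -0.2411  0.0316]
side stand_hole [326.4 198.5  27.7  20.2] 0.93 [ 0.5282 -0.0979  0.036 ]
side stand_hole [394.4 195.6  37.3  31. ] 0.7 [ 0.3527 -0.2389  0.0437]
side stand_hole [337.4 178.3  20.9  13.8] 0.53 [ 0.6138 -0.2264  0.0333]
side jig [243.5 247.6  48.8  37. ] 0.7 [0.4631 0.2371 0.0474]
side jig [321.7 273.3  12.5  12.8] 0.59 [0.356  0.1285 0.0012]
side jig_bush [245.8 245.2  41.2  37.2] 0.87 [0.4717 0.2351 0.0485]
side other_jig [291.4 212.8  34.8  35.8] 0.93 [0.5036 0.0588 0.0447]
side other_jig [291.8 186.4  10.3  11.4] 0.75 [ 0.7176 -0.0821  0.0221]
```

Run:
```python
from h import *
a=cv2.imread('pics/top0.png')[120:290,215:445]; cv2.imwrite('pics/t1.png',cv2.resize(a,None,fx=3.4,fy=3.4,interpolation=cv2.INTER_CUBIC))
a=cv2.imread('pics/side0.png')[150:300,230:450]; cv2.imwrite('pics/s1.png',cv2.resize(a,None,fx=3.6,fy=3.6,interpolation=cv2.INTER_CUBIC))
```

```text
(no output)
```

View pics/t1.png

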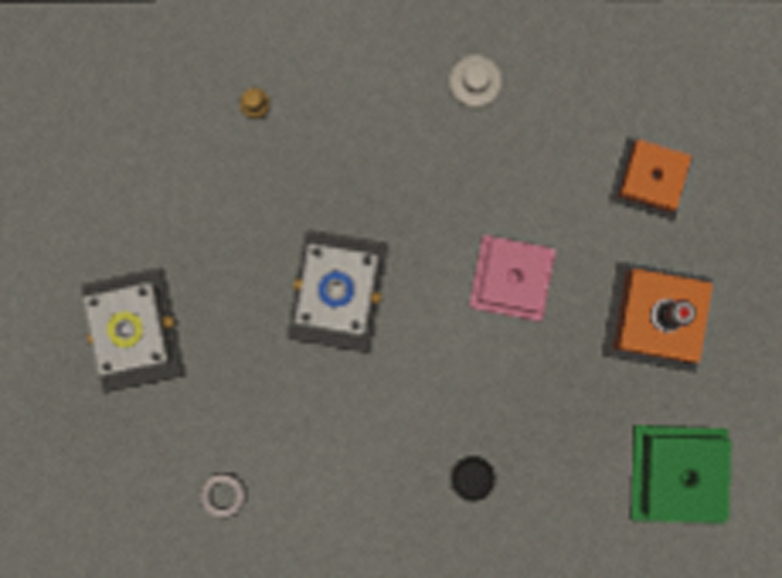

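View pics/s1.png

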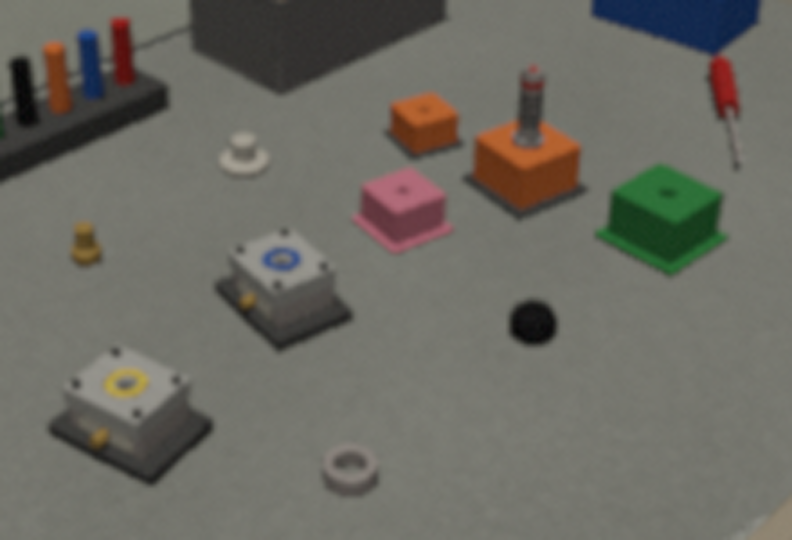

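Top picture: stand candidates are the big orange one (full px ≈411,213, punch in it), small orange (408,171), pink (367,201) and green (418,261). The big orange is the one meant: it is the larger of the two orange stands and holds the punch, confirmed in both crops. The yellow-ringed jig is at top (252,217), side (265,256).

```bash
cat >> h.py <<'E'
def cent(n,im,box,kind):
    """weighted centroid of a colour in box (x0,y0,x1,y1); im RGB"""
    x0,y0,x1,y1=box; h=cv2.cvtColor(im[y0:y1,x0:x1],cv2.COLOR_RGB2HSV).astype(int); H,S,V=h[...,0],h[...,1],h[...,2]
    m={'yellow':(H>22)&(H<38)&(S>80),'red':((H<6)|(H>172))&(S>110),'orange':(H>6)&(H<16)&(S>150)&(V>{'top':120,'side':170}[n])}[kind]
    ys,xs=np.nonzero(m); w=(S*V)[m]
    return (np.average(xs,weights=w)+x0,np.average(ys,weights=w)+y0),m.sum(),(xs.min()+x0,ys.min()+y0,xs.max()+x0,ys.max()+y0)
E
python3 - <<'E'
from h import *
np.set_printoptions(precision=4,suppress=True)
I={n:cv2.imread(f'pics/{n}0.png')[:,:,::-1].copy() for n in('top','side')}
D={n:np.load(f'{n}0.npy') for n in I}
def go(kind,bt,bs,z):
    a=cent('top',I['top'],bt,kind); b=cent('side',I['side'],bs,kind); print(kind,a,b)
    print('  tri',tri('top',a[0],'side',b[0]),'topz',at_z('top',*a[0],z),'sidez',at_z('side',*b[0],z))
go('yellow',(235,195,270,240),(250,245,282,268),.048)
go('red',(405,203,425,222),(368,162,388,172),.1265)
go('orange',(390,192,430,232),(358,180,396,202),.05)
# stand top face from depth: pixels of orange with height 45..55mm
for n,b in(('top',(388,188,432,236)),('side',(355,178,400,215))):
    P=[at_depth(n,u,v,D[n][v,u]) for v in range(b[1],b[3]) for u in range(b[0],b[2]) if D[n][v,u]>0]; P=np.array(P)
    Q=P[(P[:,2]>.042)&(P[:,2]<.058)]; r=cv2.minAreaRect(Q[:,:2].astype(np.float32)); print(n,len(Q),np.median(Q[:,2]),r)
    Q=P[P[:,2]>.075]; print('punch',len(Q),Q.mean(0),Q.max(0))
for n,b in(('top',(235,195,270,240)),):
    P=np.array([at_depth(n,u,v,D[n][v,u]) for v in range(b[1],b[3]) for u in range(b[0],b[2]) if D[n][v,u]>0])
    Q=P[(P[:,2]>.04)]; print('jig',len(Q),np.median(Q[:,2]),cv2.minAreaRect(Q[:,:2].astype(np.float32)))
E
```

```text
yellow ((np.float64(251.21315066451064), np.float64(216.3488824060827)), np.int64(65), (np.int64(246), np.int64(211), np.int64(256), np.int64(221))) ((np.float64(264.5049959462991), np.float64(256.07281131462645)), np.int64(58), (np.int64(259), np.int64(253), np.int64(270), np.int64(259)))
  tri (array([0.4989, 0.2206, 0.049 ]), np.float64(0.0003768952739690294)) topz [0.4991 0.221  0.048 ] sidez [0.4998 0.2198 0.048 ]Traceback (most recent call last):
  File "<stdin>", line 9, in <module>
  File "<stdin>", line 6, in go
  File "h.py", line 26, in cent
    return (np.average(xs,weights=w)+x0,np.average(ys,weights=w)+y0),m.sum(),(xs.min()+x0,ys.min()+y0,xs.max()+x0,ys.max()+y0)
            ~~~~~~~~~~^^^^^^^^^^^^^^
    raise ZeroDivisionError(
        "Weights sum to zero, can't be normalized")
ZeroDivisionError: Weights sum to zero, can't be normalized
```

```bash
sed -i "s/(S>110),'orange'/(S>85),'orange'/" h.py
cat > m.py <<'E'
from h import *
np.set_printoptions(precision=4,suppress=True)
I={n:cv2.imread(f'pics/{n}0.png')[:,:,::-1].copy() for n in('top','side')}
D={n:np.load(f'{n}0.npy') for n in I}
def go(kind,bt,bs,z):
    try:
        a=cent('top',I['top'],bt,kind); b=cent('side',I['side'],bs,kind); print(kind,*a,*b)
        print('  tri',tri('top',a[0],'side',b[0]),'topz',at_z('top',*a[0],z),'sidez',at_z('side',*b[0],z))
    except ZeroDivisionError: print('none')
go('red',(411,206,421,217),(368,162,388,172),.1265)
go('orange',(390,192,430,232),(358,180,396,202),.05)
print('hand cap',tri('top',(415.6,211.4),'side',(377.9,169.2)))
for n,b in(('top',(388,188,432,236)),('side',(355,165,400,215))):
    P=np.array([at_depth(n,u,v,D[n][v,u]) for v in range(b[1],b[3]) for u in range(b[0],b[2]) if D[n][v,u]>0])
    Q=P[(P[:,2]>.042)&(P[:,2]<.058)]; print(n,len(Q),np.median(Q[:,2]),cv2.minAreaRect(Q[:,:2].astype(np.float32)))
    Q=P[P[:,2]>.075]; print('punch',len(Q),Q.mean(0) if len(Q) else '',Q.max(0) if len(Q) else '')
n,b='top',(235,195,270,240)
P=np.array([at_depth(n,u,v,D[n][v,u]) for v in range(b[1],b[3]) for u in range(b[0],b[2]) if D[n][v,u]>0])
Q=P[P[:,2]>.04]; print('jig',len(Q),np.median(Q[:,2]),cv2.minAreaRect(Q[:,:2].astype(np.float32)))
E
python3 m.py
```

```text
red (np.float64(415.3733222001879), np.float64(211.5734724976516)) 14 (np.int64(411), np.int64(210), np.int64(417), np.int64(215)) (np.float64(377.5413698630137), np.float64(169.0)) 2 (np.int64(377), np.int64(169), np.int64(378), np.int64(169))
  tri (array([ 0.5113, -0.252 ,  0.1256]), np.float64(0.0007001947850208523)) topz [ 0.5115 -0.2516  0.1265] sidez [ 0.5101 -0.251   0.1265]
orange (np.float64(410.0973378338024), np.float64(212.3733561131874)) 445 (np.int64(398), np.int64(199), np.int64(423), np.int64(225)) (np.float64(375.834508180645), np.float64(189.87587456792158)) 102 (np.int64(364), np.int64(185), np.int64(388), np.int64(195))
  tri (array([ 0.5116, -0.2522,  0.0469]), np.float64(0.0004988311552557779)) topz [ 0.5117 -0.2514  0.05  ] sidez [ 0.5083 -0.2482  0.05  ]
hand cap (array([ 0.5114, -0.2533,  0.1244]), np.float64(0.0017837483141307444))Traceback (most recent call last):
  File "m.py", line 14, in <module>
    P=np.array([at_depth(n,u,v,D[n][v,u]) for v in range(b[1],b[3]) for u in range(b[0],b[2]) if D[n][v,u]>0])
                ~~~~~~~~^^^^^^^^^^^^^^^^^
  File "h.py", line 15, in at_depth
    o,d=ray(n,u,v); return o+d*D
        ~~~^^^^^^^
  File "h.py", line 11, in ray
    c,K,R,t=cam(n); return -R.T@t, R.T@undist(n,u,v)
                                       ~~~~~~^^^^^^^
  File "h.py", line 7, in undist
    c,K,R,t=cam(n); d=np.array([(u-K[0,2])/K[0,0],(v-K[1,2])/K[0,0]]); s=d.copy()
            ~~~^^^
  File "h.py", line 4, in cam
    c=optics.calibration(n); f=200/np.tan(np.radians(c['fov_y'])/2)
ValueError: time passes only in moves, steps and waits
```

>>> carry_out:
  rows:
    - [0.048,-0.026,0.006,0,0.087]
    - [0.048,-0.026,0.006,0,0.087]
    - [0.048,-0.026,0.006,0,0.087]
    - [0.048,-0.026,0.006,0,0.087]
    - [0.048,-0.026,0.006,0,0.087]

```text
time: 1.42
position: [0.4018, -0.3754, 0.2096]
tcp_rot: [0.983, 0.181, 0.0, 0.0]
contact_force: [0.2, 0.6, 0.1]
finger_gap: 0.995
grasp_force: 0.0
```

>>> carry_out:
  rows:
    - [0.048,-0.026,0.006,0,0.087]
    - [0.048,-0.026,0.006,0,0.087]
    - [0.04,-0.02,0.006,0,0.087]
    - [0,0,0,0,0.087]

```text
time: 1.92
position: [0.5044, -0.257, 0.1912]
tcp_rot: [0.983, 0.185, 0.0, -0.001]
contact_force: [-0.5, -0.7, -0.6]
finger_gap: 1.0
grasp_force: 0.0
```

>>> carry_out:
  rows:
    - [0.008,-0.003,0.0,0,0.087]
    - [0,0,0.04,0,0.06]
    - [0,0,0.04,0,0.05]
    - [0,0,0.02,0,0.04]
    - [0,0,0.0,0,0.04]

```text
time: 2.55
position: [0.5073, -0.2561, 0.0904]
tcp_rot: [0.984, 0.181, -0.001, -0.001]
contact_force: [0.3, -0.7, -0.1]
finger_gap: 0.632
grasp_force: 0.0
```

Run:
```python
from h import *
print(sensors.read_state()['position'])
for n in('top','side'):
    im,D=optics.read_camera(n); cv2.imwrite(f'pics/{n}1.png',im[:,:,::-1])
    print(n,nets.look_for(n,'punch')[:2])
a=cv2.imread('pics/side1.png')[130:220,320:440]; cv2.imwrite('pics/s2.png',cv2.resize(a,None,fx=6,fy=6,interpolation=cv2.INTER_CUBIC))
```

```text
[ 0.50725491 -0.25605889  0.0903745 ]
top []
side []
```

View pics/s2.png

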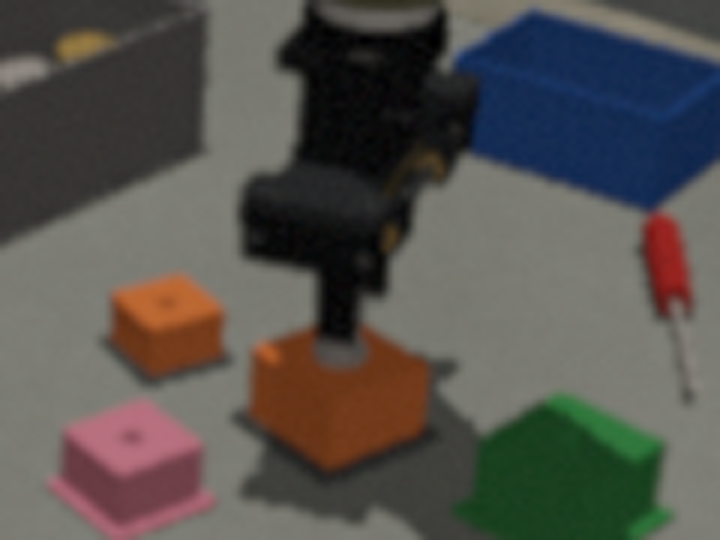

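The side view shows the fingers astride the barrel above the big orange stand (crop ~340,330), clear of everything; I shift the remaining few mm and close.

>>> carry_out:
  rows:
    - [0.005,-0.003,0.0,0,0.04]
    - [0,0,0,0,0.03]

```text
time: 3.0
position: [0.5129, -0.2502, 0.0921]
tcp_rot: [0.983, 0.182, 0.0, 0.0]
contact_force: [-0.4, 0.3, 0.7]
finger_gap: 0.413
grasp_force: 0.0
```

>>> carry_out:
  rows:
    - [0,0,0,0,0.015]
    - [0,0,0,0,0.015]
    - [0,0,0,0,0.015]
    - [0,0,0,0,0.015]

```text
time: 3.5
position: [0.5125, -0.2513, 0.0919]
tcp_rot: [0.983, 0.181, 0.0, 0.0]
contact_force: [1.1, -3.1, 3.1]
finger_gap: 0.242
grasp_force: 30.0
```

>>> carry_out:
  rows:
    - [0,0,-0.01,0,0.015]
    - [0,0,-0.03,0,0.015]
    - [0,0,-0.04,0,0.015]
    - [0,0,-0.02,0,0.015]
    - [0,0,0,0,0.015]

```text
time: 4.12
position: [0.5125, -0.2505, 0.1924]
tcp_rot: [0.983, 0.182, 0.001, 0.0]
contact_force: [0.1, 0.4, -2.0]
finger_gap: 0.243
grasp_force: 30.0
```

Run:
```python
from h import *
s=sensors.read_state(); print(s['position'],s['tcp_rot'],s['contact_force'],s['finger_gap'])
im,D=optics.read_camera('side'); cv2.imwrite('pics/side2.png',im[:,:,::-1])
a=im[110:200,330:420,::-1]; cv2.imwrite('pics/s3.png',cv2.resize(a,None,fx=6,fy=6,interpolation=cv2.INTER_CUBIC))
for dz in (0,.042-.002,.042,.042+.045): print(dz,proj('side',s['position']-[0,0,dz]))
```

```text
[ 0.5124759  -0.25054264  0.19240881] [9.83388683e-01 1.81511240e-01 5.47635051e-04 2.61789349e-04] [ 0.11157922  0.39118683 -2.03979228] 0.24252183550591142
0 [378.26812989 150.21169983]
0.04 [377.41384263 161.60811829]
0.042 [377.37165604 162.16832203]
0.087 [376.43562853 174.53702167]
```

View pics/s3.png

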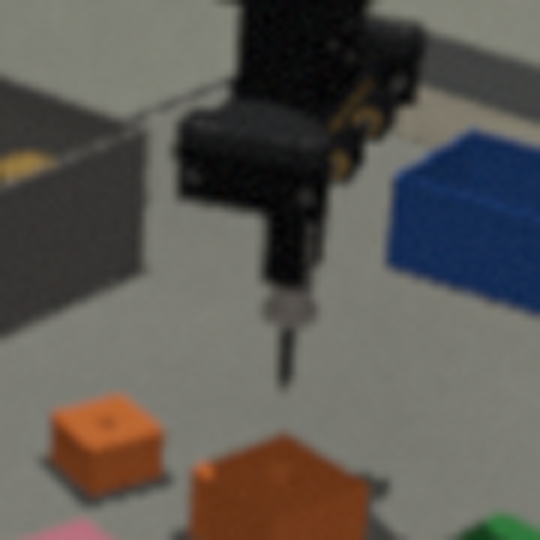

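Side view: punch held upright, nose tip at full px ≈(377.5,174.7), as predicted. On to the bush.

>>> carry_out:
  rows:
    - [0.01,-0.03,0,0,0.015]
    - [0.018,-0.05,0,0,0.015]
    - [0.018,-0.05,0,0,0.015]
    - [0.018,-0.05,0,0,0.015]
    - [0.018,-0.05,0,0,0.015]

```text
time: 4.8
position: [0.5054, -0.005, 0.1898]
tcp_rot: [0.983, 0.181, -0.001, -0.0]
contact_force: [0.9, 0.7, -1.9]
finger_gap: 0.245
grasp_force: 30.0
```

>>> carry_out:
  rows:
    - [0.018,-0.05,0,0,0.015]
    - [0.018,-0.05,0,0,0.015]
    - [0.018,-0.05,0,0,0.015]
    - [0.012,-0.04,0,0,0.015]
    - [0.006,-0.02,0,0,0.015]

```text
time: 5.42
position: [0.4972, 0.2177, 0.1897]
tcp_rot: [0.983, 0.183, -0.002, -0.0]
contact_force: [0.0, 0.1, -2.3]
finger_gap: 0.247
grasp_force: 30.0
```

>>> carry_out:
  rows:
    - [0,0,0,0,0.015]
    - [0,0,0,0,0.015]

```text
time: 5.68
position: [0.4988, 0.214, 0.1904]
tcp_rot: [0.983, 0.181, -0.001, 0.0]
contact_force: [-0.4, -0.7, -3.0]
finger_gap: 0.244
grasp_force: 30.0
```

>>> carry_out:
  rows:
    - [0.003,-0.006,0.02,0,0.015]
    - [0,0,0.02,0,0.015]
    - [0,0,0,0,0.015]
    - [0,0,0,0,0.015]

```text
time: 6.18
position: [0.4999, 0.2217, 0.1516]
tcp_rot: [0.983, 0.181, -0.0, -0.0]
contact_force: [0.5, 1.0, -2.2]
finger_gap: 0.248
grasp_force: 30.0
```

Run:
```python
from h import *
P=[]
im,D=optics.read_camera('side'); P=[sensors.read_state()['position']]
for _ in range(5): optics.read_camera('side'); P.append(sensors.read_state()['position'])
p=np.mean(P,0); print(p,np.std(P,0),sensors.read_state()['contact_force'])
a=im[215:275,225:305,::-1]; cv2.imwrite('pics/s4.png',cv2.resize(a,None,fx=8,fy=8,interpolation=cv2.INTER_CUBIC))
for nm,X in(('flange',p-[0,0,.04]),('tip',p-[0,0,.085]),('mouth',p*[1,1,0]+[0,0,.048]),('bush',np.array([.499,.2206,.048]))): print(nm,(proj('side',X)-[225,215])*8)
```

```text
[0.50009211 0.22192795 0.15206322] [6.19517822e-05 3.48346115e-05 9.29055777e-05] [-0.16466046 -0.978763   -2.67500802]
flange [293.07885081 175.41019344]
tip [305.32179156 285.88180773]
mouth [310.35926304 331.07349566]
bush [315.62831727 330.78895714]
```

View pics/s4.png

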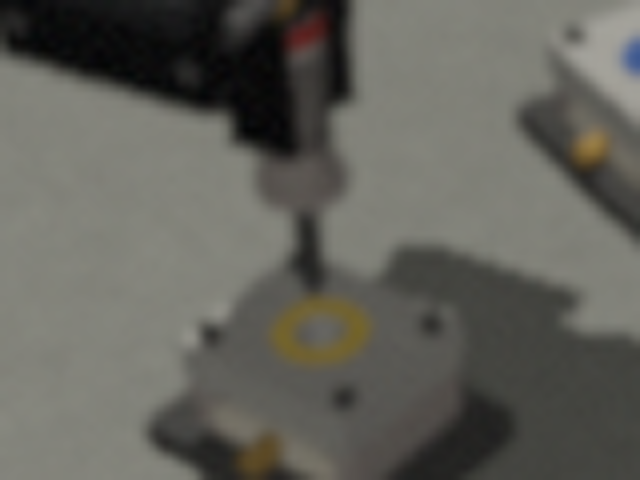

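Ring centre at crop (320,331) with the nose tip straight above at (315,290), in line with the hole. Descending to the mouth, then by small steps watching the force.

>>> carry_out:
  rows:
    - [0,0,0.008,0,0.015]
    - [0,0,0.008,0,0.015]
    - [0,0,0.004,0,0.015]
    - [0,0,0,0,0.015]

```text
time: 6.98
position: [0.4995, 0.2218, 0.131]
tcp_rot: [0.983, 0.181, -0.0, 0.0]
contact_force: [-0.7, -0.1, -1.8]
finger_gap: 0.242
grasp_force: 30.0
```

>>> carry_out:
  rows:
    - [0,0,0.001,0,0.015]
    - [0,0,0.001,0,0.015]
    - [0,0,0.001,0,0.015]
    - [0,0,0.001,0,0.015]

```text
time: 7.48
position: [0.4998, 0.2219, 0.1275]
tcp_rot: [0.983, 0.181, 0.0, 0.0]
contact_force: [0.3, -0.2, -1.7]
finger_gap: 0.247
grasp_force: 30.0
```

>>> carry_out:
  rows:
    - [0,0,0.001,0,0.015]
    - [0,0,0.001,0,0.015]
    - [0,0,0.001,0,0.015]
    - [0,0,0.001,0,0.015]

```text
time: 7.98
position: [0.4997, 0.2219, 0.1235]
tcp_rot: [0.983, 0.181, 0.0, 0.0]
contact_force: [-0.7, -0.3, -1.6]
finger_gap: 0.246
grasp_force: 30.0
```

>>> carry_out:
  rows:
    - [0,0,0.001,0,0.015]
    - [0,0,0.001,0,0.015]
    - [0,0,0.001,0,0.015]
    - [0,0,0.001,0,0.015]

```text
time: 8.48
position: [0.4999, 0.2219, 0.1197]
tcp_rot: [0.983, 0.181, 0.0, 0.0]
contact_force: [-0.6, -0.6, 1.2]
finger_gap: 0.243
grasp_force: 30.0
```

>>> carry_out:
  rows:
    - [0,0,0.001,0,0.015]
    - [0,0,0.001,0,0.015]
    - [0,0,0,0,0.015]

```text
time: 8.85
position: [0.4999, 0.2219, 0.1178]
tcp_rot: [0.983, 0.181, 0.0, 0.0]
contact_force: [-0.8, -1.5, 4.1]
finger_gap: 0.246
grasp_force: 30.0
```

>>> carry_out:
  rows:
    - [0,0,0.001,0,0.015]
    - [0,0,0.0005,0,0.015]
    - [0,0,0,0,0.015]

```text
time: 9.22
position: [0.5, 0.222, 0.1165]
tcp_rot: [0.983, 0.181, 0.0, 0.0]
contact_force: [-0.9, -0.9, 6.6]
finger_gap: 0.245
grasp_force: 30.0
```

>>> carry_out:
  rows:
    - [0,0,0.0005,0,0.015]
    - [0,0,0,0,0.015]

```text
time: 9.48
position: [0.5, 0.222, 0.1161]
tcp_rot: [0.983, 0.181, 0.0, 0.0]
contact_force: [-1.3, -1.4, 7.5]
finger_gap: 0.243
grasp_force: 30.0
```

>>> carry_out:
  rows:
    - [0,0,0.0005,0,0.015]
    - [0,0,0,0,0.015]

```text
time: 9.72
position: [0.5001, 0.222, 0.1156]
tcp_rot: [0.983, 0.181, 0.0, 0.0]
contact_force: [-1.7, -1.3, 7.8]
finger_gap: 0.241
grasp_force: 30.0
```

>>> carry_out:
  rows:
    - [0,0,0.0005,0,0.015]
    - [0,0,0,0,0.015]

```text
time: 9.98
position: [0.5001, 0.2221, 0.1152]
tcp_rot: [0.983, 0.181, 0.001, 0.0]
contact_force: [-1.6, -1.9, 8.4]
finger_gap: 0.241
grasp_force: 30.0
```

>>> carry_out:
  rows:
    - [0,0,0.0005,0,0.015]
    - [0,0,0,0,0.015]

```text
time: 10.22
position: [0.4998, 0.2218, 0.114]
tcp_rot: [0.983, 0.181, 0.0, 0.0]
contact_force: [-0.4, 0.3, 1.2]
finger_gap: 0.246
grasp_force: 30.0
```

Run:
```python
from h import *
im,D=optics.read_camera('side'); s=sensors.read_state(); print(s['position'],s['contact_force'])
a=im[205:280,225:305,::-1]; cv2.imwrite('pics/s5.png',cv2.resize(a,None,fx=8,fy=8,interpolation=cv2.INTER_CUBIC))
p=s['position'];print((proj('side',p+[-.0014,-.0014,.036])-[225,205])*8,(proj('side',p+[-.0014,-.0014,.043])-[225,205])*8)
```

```text
[0.49973675 0.22183    0.11385192] [-0.0685965  -0.47118615  1.81446347]
[289.70116553 158.71830981] [287.71032763 140.28173896]
```

View pics/s5.png

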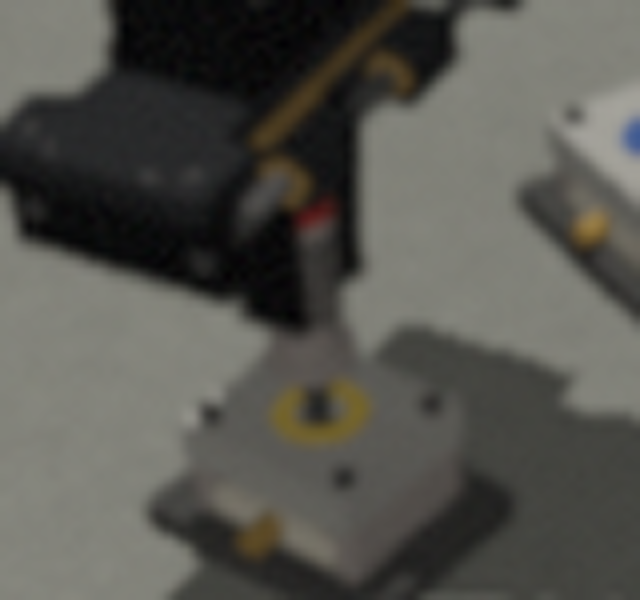

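The nose stands in the yellow bush (crop ~318,405), upright, with the red band at (318,212) where the unslipped grip predicts it. So the force fall from 8.4 to 1.2 N was the trip. I lift out straight.

>>> carry_out:
  rows:
    - [0,0,-0.006,0,0.015]
    - [0,0,-0.02,0,0.015]
    - [0,0,-0.03,0,0.015]
    - [0,0,-0.02,0,0.015]

```text
time: 10.78
position: [0.4999, 0.2223, 0.1925]
tcp_rot: [0.983, 0.182, 0.001, -0.0]
contact_force: [0.5, 0.5, -3.2]
finger_gap: 0.246
grasp_force: 30.0
```

>>> carry_out:
  rows:
    - [-0.01,0.03,0,0,0.015]
    - [-0.018,0.05,0,0,0.015]
    - [-0.018,0.05,0,0,0.015]
    - [-0.018,0.05,0,0,0.015]
    - [-0.018,0.05,0,0,0.015]

```text
time: 11.4
position: [0.5051, -0.0237, 0.1914]
tcp_rot: [0.983, 0.182, 0.001, 0.0]
contact_force: [1.1, -0.1, -1.6]
finger_gap: 0.242
grasp_force: 30.0
```

>>> carry_out:
  rows:
    - [-0.018,0.05,0,0,0.015]
    - [-0.018,0.05,0,0,0.015]
    - [-0.018,0.05,0,0,0.015]
    - [-0.012,0.04,0,0,0.015]
    - [-0.006,0.02,0,0,0.015]

```text
time: 12.02
position: [0.5125, -0.2464, 0.1909]
tcp_rot: [0.984, 0.18, 0.0, 0.0]
contact_force: [0.1, 0.4, -2.1]
finger_gap: 0.244
grasp_force: 30.0
```

>>> carry_out:
  rows:
    - [0,0,0,0,0.015]
    - [0,0,0,0,0.015]
    - [0,0,0,0,0.015]

```text
time: 12.4
position: [0.5132, -0.2424, 0.1903]
tcp_rot: [0.983, 0.183, 0.0, -0.0]
contact_force: [0.3, -0.5, -2.9]
finger_gap: 0.247
grasp_force: 30.0
```

>>> carry_out:
  rows:
    - [-0.003,0.008,0.01,0,0.015]
    - [0,0,0.02,0,0.015]
    - [0,0,0.012,0,0.015]
    - [0,0,0,0,0.015]
    - [0,0,0,0,0.015]

```text
time: 13.02
position: [0.5132, -0.2528, 0.1486]
tcp_rot: [0.983, 0.181, 0.0, 0.0]
contact_force: [0.7, -1.1, -2.0]
finger_gap: 0.247
grasp_force: 30.0
```

Run:
```python
from h import *
im,D=optics.read_camera('side'); s=sensors.read_state(); print(s['position'],s['contact_force'])
a=im[150:215,340:420,::-1]; cv2.imwrite('pics/s6.png',cv2.resize(a,None,fx=8,fy=8,interpolation=cv2.INTER_CUBIC))
o=[340,150];p=s['position']
for X in (p+[-.0014,-.0014,-.087],[.5125-.0014,-.251-.0014,.05]): print((proj('side',X)-o)*8+4)
```

```text
[ 0.51337072 -0.25280265  0.1487939 ] [ 0.45596019 -0.45326528 -1.88783713]
[294.96052405 290.16058999]
[291.94060838 316.92151402]
```

View pics/s6.png

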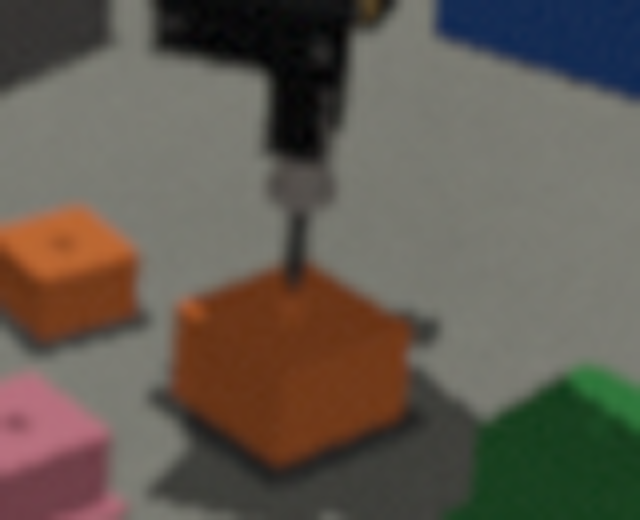

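Nose tip at crop (293,285), right above the hole of the big orange stand (~291,312). A 2 mm correction, then down.

>>> carry_out:
  rows:
    - [0,-0.002,0,0,0.015]
    - [0,0,0.008,0,0.015]
    - [0,0,0.008,0,0.015]
    - [0,0,0,0,0.015]

```text
time: 13.58
position: [0.5117, -0.2507, 0.1311]
tcp_rot: [0.983, 0.181, -0.001, -0.0]
contact_force: [0.8, -0.5, -1.7]
finger_gap: 0.252
grasp_force: 30.0
```

>>> carry_out:
  rows:
    - [0,0,0.01,0,0.015]
    - [0,0,0.01,0,0.015]
    - [0,0,0.01,0,0.015]
    - [0,0,0.004,0,0.015]
    - [0,0,0,0,0.015]

```text
time: 14.2
position: [0.5121, -0.2511, 0.0977]
tcp_rot: [0.983, 0.181, -0.0, 0.0]
contact_force: [2.1, -3.9, -4.1]
finger_gap: 0.245
grasp_force: 30.0
```

>>> carry_out:
  rows:
    - [0,0,0.001,0,0.015]
    - [0,0,0.001,0,0.015]
    - [0,0,0.001,0,0.015]
    - [0,0,0,0,0.015]

```text
time: 14.7
position: [0.5125, -0.251, 0.0953]
tcp_rot: [0.983, 0.181, 0.0, 0.0]
contact_force: [1.5, -3.3, -0.1]
finger_gap: 0.244
grasp_force: 30.0
```

>>> carry_out:
  rows:
    - [0,0.001,0,0,0.015]
    - [0,0,0,0,0.015]

```text
time: 14.95
position: [0.5124, -0.2513, 0.0948]
tcp_rot: [0.983, 0.182, -0.0, -0.0]
contact_force: [-0.1, -1.4, -0.5]
finger_gap: 0.244
grasp_force: 30.0
```

>>> carry_out:
  rows:
    - [0,0.0,0.001,0,0.015]
    - [0,0,0.001,0,0.015]
    - [0,0,0,0,0.015]

```text
time: 15.32
position: [0.5123, -0.2514, 0.0927]
tcp_rot: [0.983, 0.181, -0.0, -0.0]
contact_force: [-0.0, -0.3, -1.6]
finger_gap: 0.241
grasp_force: 30.0
```

>>> carry_out:
  rows:
    - [0,0.001,0.0005,0,0.015]
    - [0,0,0.0005,0,0.015]
    - [0,0,0,0,0.015]

```text
time: 15.7
position: [0.5129, -0.2526, 0.092]
tcp_rot: [0.983, 0.181, -0.0, -0.0]
contact_force: [-0.7, 0.4, -1.9]
finger_gap: 0.244
grasp_force: 30.0
```

>>> carry_out:
  rows:
    - [0,0,0.0005,0,0.015]
    - [0,0,0.0005,0,0.015]
    - [0,0,0,0,0.015]

```text
time: 16.08
position: [0.513, -0.2526, 0.0919]
tcp_rot: [0.983, 0.181, 0.0, 0.0]
contact_force: [-3.2, 1.9, 8.0]
finger_gap: 0.237
grasp_force: 30.0
```

Seated at the same height as at the grasp, with a gentle 10 N. Release.

>>> carry_out:
  rows:
    - [0,0,-0.0005,0,0.015]
    - [0,0,0,0,0.024]
    - [0,0,0,0,0.03]
    - [0,0,0,0,0.045]
    - [0,0,0,0,0.06]

```text
time: 16.7
position: [0.5129, -0.2527, 0.0915]
tcp_rot: [0.983, 0.181, 0.0, 0.0]
contact_force: [0.5, 0.4, -0.3]
finger_gap: 0.49
grasp_force: 0.0
```

>>> carry_out:
  rows:
    - [0,0,-0.01,0,0.06]
    - [0,0,-0.04,0,0.06]
    - [0,0,-0.05,0,0.06]
    - [-0.05,0,-0.03,0,0.06]
    - [-0.06,0,0,0,0.06]

```text
time: 17.32
position: [0.4108, -0.2924, 0.2249]
tcp_rot: [0.983, 0.182, 0.002, 0.002]
contact_force: [-0.3, -1.2, -0.8]
finger_gap: 0.687
grasp_force: 0.0
```

>>> carry_out:
  rows:
    - [-0.06,0,0,0,0.06]
    - [-0.06,0,0,0,0.06]
    - [0,0,0,0,0.06]

```text
time: 17.7
position: [0.2942, -0.3367, 0.2225]
tcp_rot: [0.984, 0.178, -0.0, 0.001]
contact_force: [0.2, 0.4, 0.4]
finger_gap: 0.685
grasp_force: 0.0
```

Run:
```python
from h import *
J=[]
for n,(x,y) in(('top',(385,180)),('side',(340,150))):
    im,D=optics.read_camera(n); J.append(cv2.resize(im[y:y+70,x:x+65,::-1],None,fx=6,fy=6,interpolation=cv2.INTER_CUBIC)); 
    cv2.imwrite(f'pics/{n}9.png',im[:,:,::-1])
    b={'top':(411,206,421,217),'side':(368,162,388,172)}[n]
    try: print(n,cent(n,im,b,'red')[0])
    except Exception: print(n,'no red')
cv2.imwrite('pics/end.png',np.hstack(J))
```

```text
top (np.float64(414.4305067013611), np.float64(211.9603786428277))
side (np.float64(377.5379039565086), np.float64(169.0))
```

View pics/end.png

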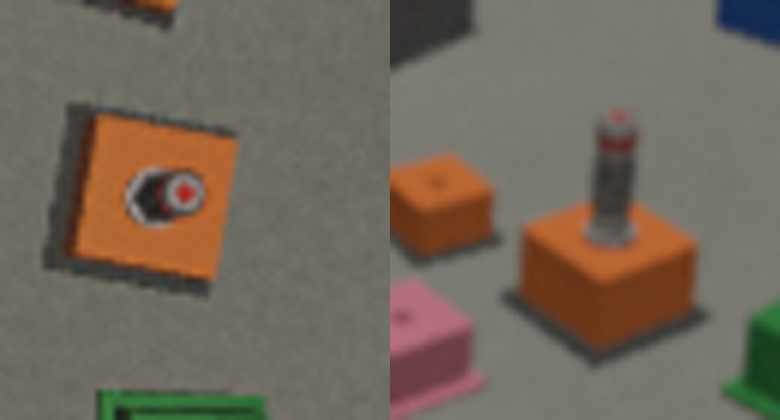

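The punch stands upright in the big orange stand, flange down, with the cap at top crop (185,193) and side crop (618,118), as it was at the start. Handing in.

```bash
python3 -c "
from cell import bot; print(bot.sign_off())"
```

```text
the job is handed in; nothing more can be done
None
```

The job is handed in at about 18 s: the press force fell sharply at the bush, which I took as the spring tripping (the cap itself was hidden from the camera), and the punch is back upright and released in the big orange stand.

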